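Close the damp box over raw jugs without a bang

TASK

The plywood lid of the grey damp box stands open, leaning back. With your fingers tip it over so that it falls forward on its own, catch it on the outside of the fingers while it is still well open, and lower it on them gently all the way shut under its overhanging front lip, so that it never drops onto the box; then take the hand away. Do not grip or force the lid, lift nothing, and leave the jugs and everything else on the bench where they are.

Things in the scene. Friction and masses are not known exactly. Their poses are not given: they have to be found in the camera images.
- box: The grey plastic damp box, open on top, fixed to the bench; 230 (its x) by 170 (its y) by 90 mm high, walls 6 mm. Origin: centre of its underside; z up. The lid is hinged along the top of its +y wall; the free edge of the shut lid is on its -y side.
- lid (a joint): Hinge angle of the lid, rad: 0 shut, 1.57 upright, 1.80 the stop where it rests leaning back. Under about 1.55 it falls shut by itself, slowed by a worn damper: speed about 0.28 to 0.45 rad/s times the cosine of the angle (3 to 5 s from 1.35 to 0.7). Left alone it bangs shut. The lid weighs 0.25 to 0.38 kg; a slow push of about 1 N square to it at its edge tips it.
- lid_hinge (a point): Middle of the hinge line, 90 mm up, on top of the box's +y wall. The hinge runs along the box's x axis; the point's axes are those of the box.
- lid_edge (a point): Middle of the lid's free edge, on its underside. The lid is a flat board without handle, 220 mm along the hinge, 205 mm from hinge line to free edge, 9 mm thick; its underside passes through the hinge line. Site axes: x along the hinge, -y from hinge to edge, z out of the upper side. Shut, it overhangs the box's -y wall by 35 mm: a lip with its underside 90 mm above the bench, nothing below it.
- jug_in1_mid (a point): Raw white jug inside the box, 66 mm high, 60 mm across; point at its centre. To be left alone.
- jug_in2_mid (a point): The second raw white jug inside the box, same size; point at its centre. To be left alone.
- jug_a_mid (a point): White jug on the bench towards the robot's left, 85 mm high, 68 mm across, point at its centre. Bystander.
- jug_b_mid (a point): White jug on the bench beyond the box, 85 mm high, 68 mm across, point at its centre. Bystander.
- sponge_mid (a point): Yellow sponge block 75 by 50 by 28 mm on the -y side of the box, point at its centre. Bystander.
- rib: Round flat wooden scraper, 80 mm across, 7 mm thick; origin under its centre. Bystander.
- loop_tool: Trimming tool lying along its x, about 180 mm long, 14 mm thick; origin under its middle. Bystander.
- bowl: White bowl, 110 mm across, 50 mm high; origin under its centre. Bystander.

How it is judged:
On the way, in this order (a step that is already met when the one before it is completed fails the run):
1. the lid, tipped over, falls forward on its own with the fingers off it (value of joint lid between 0.3 and 1.5 rad and velocity of joint lid below -0.01 rad/s and contact force between the fingers and lid below 0.05 N), for 0.2 s.
2. the falling lid is caught on the fingers while still well open (more than 0.3 rad) and carried by them (value of joint lid between 0.3 and 1.3 rad and velocity of joint lid between -0.2 and 0.2 rad/s and contact force between the fingers and lid above 0.4 N), for 0.3 s.
At the end, for the whole second after the job is handed in: The lid lies shut on the box (within 0.02 rad, about 4 mm at its edge) and at rest, the jugs in the box are within 15 mm and the other things within 25 mm of where they were (value of joint lid below 0.02 rad and velocity of joint lid between -0.03 and 0.03 rad/s and distance of each of jug_in1_mid, jug_in2_mid from where it was at the start of the episode below 0.015 m and distance of each of jug_a_mid, jug_b_mid, sponge_mid, rib, loop_tool, bowl from where it was at the start of the episode below 0.025 m); the robot touches nothing.
It fails at once if the lid drops or bangs shut (closing faster than 0.25 rad/s, 50 mm/s at its edge, over its last 16 mm; a drop from under 4 mm is forgiven) (value of joint lid between 0.02 and 0.08 rad and velocity of joint lid below -0.25 rad/s).
It fails at once if the lid is gripped hard or forced (over 20 N) (contact force between the fingers and lid above 20 N).
It fails at once if a jug in the box is lifted or shoved (over 15 mm) (distance of any of jug_in1_mid, jug_in2_mid from where it was at the start of the episode above 0.015 m).
It fails at once if another thing on the bench is lifted or shoved (over 25 mm) (distance of any of jug_a_mid, jug_b_mid, sponge_mid, rib, loop_tool, bowl from where it was at the start of the episode above 0.025 m).
It also fails if it takes over 72 s, if anything falls off the work surface, if the arm or the gripper's body presses on something with over 40 N, if the wrist force passes 120 N, or if a joint passes its speed limit or range.

ROBOT

A 7-joint arm with a two-finger parallel gripper is mounted at the origin on the work surface. World frame = base frame: x ahead of the robot, y to its left, z up, the work surface at z = 0. Lengths are in m, angles in rad, forces in N, time in s.
With the tool pointing down it reaches from about 0.425 to 0.925 m from the base axis. Payload 6.8 kg.
Tool frame: the origin (TCP) lies between the finger pads; the fingertips stand 14 mm ahead of it and the grasp point (between the pads) lies 5 mm behind it; z points along the fingers, y is the line along which they close (so a half turn about z gives the same grasp; the last joint's range is limited). The gripper opens to 85 mm and grips with 20 to 120 N. Pads are 22 mm wide; open, the fingers measure 114 mm over their backs; the gripper's body (76 mm by 85 mm) begins 54 mm behind the grasp point. The pads swing forward as they close: fully open they stand 13 mm farther back than shut.
Start: joints at [1.224, 0.477, 0.022, 1.555, -0.011, 1.109, -0.083], TCP at [0.16, -0.656, 0.245] pointing down, gripper open.
Joint ranges: [-2.96, 2.96], [-0.34, 2.1], [-1.41, 1.46], [0.24, 2.44], [-1.37, 4.51], [0.17, 1.92], [-2.96, 2.96]. Speed limits (rad/s): [2.39, 2.39, 3.14, 3.14, 3.14, 3.14, 3.14].

INTERFACE

Orientations are given as a rotation vector (axis times angle).
In Python, from bench import r, imaging gives the robot as it stands.
- The arm moves only by the tool apply_moves, never from a script. Its argument "moves" is a list of rows, each a list of 2 entries, a list of its own where there are three numbers: the shift along the tool's x, y, z in cm, then the turn about the tool's z in rad. In form: [[[tx, ty, tz], roll], ...]. A call has 1 to 10 rows; each row is the pose to reach, as a shift and turn from the pose commanded when the call began, along the tool's axes at that moment; what a row does not reach only later rows make up. A row lasts 1/12 s, in which the tool goes at most 41.7 mm and 7.16 degrees, less where a joint would pass 70% of its speed; a pose out of reach is approached as far as the arm can. A call with a gripper value outside its range is refused whole. "claw" is the opening, from 0 (shut) to 1 (fully open), set as the call begins (left out, the last holds). The fingers move at their own pace and stop on an object; "grip_force" is the grip in N (left out, the last holds). Time passes only in rows, so rows that repeat a pose let the fingers close. It gives the time, the measured TCP pose, the force and the opening at its end, in the units of the state.
- r.get_obs(): the state, without advancing time (a new reading comes with each control period).
- imaging.grab_frame(name): name is "scene" or "side" or "wrist"; returns a dict with "frame" (420x560x3 uint8, blue, green, red), "intrinsics" (3x3 intrinsics, pixels), "T" (4x4, takes a point from camera to world coordinates). Camera axes: x right, y up, looking along -z (the intrinsics and any distortion apply to the point x, -y, -z); pixel columns grow to the right and rows downward; lengths in m; the calibration is good to about 2 mm. A picture is of the moment at which its call begins. There is no depth.
- r.hand_in(): hands the job in, once; it reports no verdict.
The state is a dict: "clock": time; "joints": joint angles; "qvel": joint speeds; "tau": joint torques, N m; "tcp_pos": TCP position; "orientation": TCP orientation; "contact_force": force on the tool from outside, world axes, zero at the start; "moment": the same for the moment, N m; "grip_width": finger opening in m.
Only numpy, scipy, OpenCV 4.12 (cv2) and the standard library are available. Lean on these libraries where they do the work, as an engineer would, in place of code of your own. Each camera call takes 0.05 s, during which the arm holds its last target. There are 200 camera calls.

## Working session

There is one attempt and no reset: what is moved stays moved. The work goes in short steps, Python scripts to look and compute and a tool call to move; the robot and the scene stay as the last step left them, time stands still between calls to the robot, and variables do not carry over. Pictures are saved under pics/ and viewed, on a budget of 10 in all, crops included, one or two more only if the job needs it, and the job is handed in when it is done.

Besides the shell and the picture viewer there is one more tool, called after "Call:" as name([rows], argument=value, ...), one row to a line, values as JSON. apply_moves: Moves the arm, as the interface text tells. Its arguments: {"type":"object","properties":{"moves":{"type":"array","items":{"type":"array"}},"claw":{"type":"number"},"grip_force":{"type":"number"}},"required":["moves"]}

```bash
mkdir -p pics; ls
python3 - <<'E'
from bench import r, imaging
import cv2, numpy as np
o=r.get_obs(); print({k:np.round(v,3).tolist() for k,v in o.items()})
for n in ("scene","side"):
    d=imaging.grab_frame(n); cv2.imwrite(f"pics/{n}0.png",d["frame"]); np.savez(f"{n}0.npz",**d)
    print(n,np.round(d["intrinsics"],1).tolist(),np.round(d["T"],3).tolist(),[k for k in d])
E
```

```text
pics
{'clock': 0.0, 'joints': [1.224, 0.478, 0.022, 1.556, -0.011, 1.109, -0.083], 'qvel': [0.001, -0.002, -0.0, 0.001, 0.0, 0.0, 0.0], 'tau': [0.001, -59.644, 1.608, -28.119, 0.013, 0.009, -0.0], 'tcp_pos': [0.16, -0.655, 0.244], 'orientation': [-3.117, -0.374, 0.001], 'contact_force': [0.631, 1.255, -0.88], 'moment': [-0.036, 0.102, -0.008], 'grip_width': 0.085}
scene [[528.1, 0.0, 284.0], [0.0, 528.1, 203.7], [0.0, 0.0, 1.0]] [[0.606, -0.638, 0.475, 1.103], [0.796, 0.487, -0.36, -0.481], [-0.001, 0.596, 0.803, 1.066], [0.0, 0.0, 0.0, 1.0]] ['frame', 'intrinsics', 'T']
side [[439.2, 0.0, 281.7], [0.0, 439.2, 206.2], [0.0, 0.0, 1.0]] [[-0.884, -0.293, 0.365, 0.937], [0.468, -0.588, 0.66, 0.658], [0.022, 0.754, 0.657, 0.794], [0.0, 0.0, 0.0, 1.0]] ['frame', 'intrinsics', 'T']
```

View pics/scene0.png

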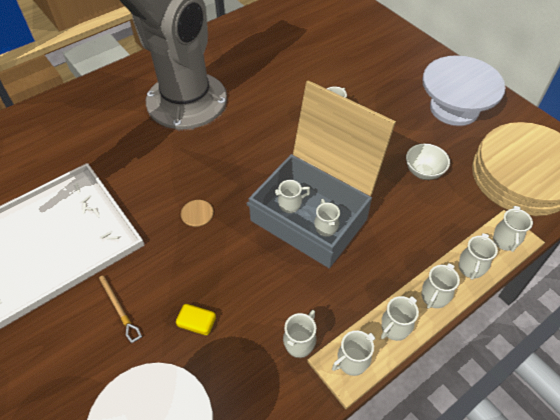

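View pics/side0.png

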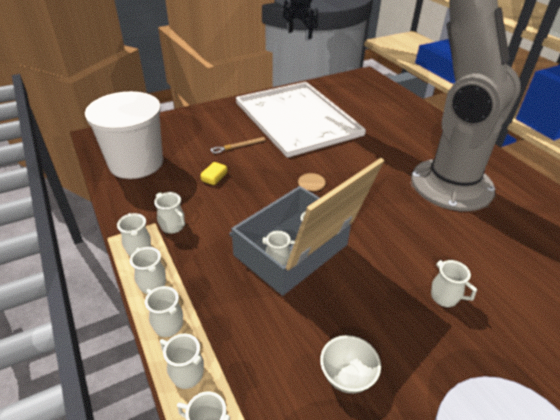

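The scene picture shows the box at about (310,210) with its lid leaning back from the hinge (295,157)-(372,192). The sponge is at (196,319), the rib at (197,213) and jug_a is hidden behind the lid at (335,92). The side picture shows the lid from behind, at (335,215). I'll enlarge the box in both.

Run:
```python
import cv2,numpy as np
a=cv2.imread("pics/scene0.png")[75:275,235:405]; b=cv2.imread("pics/side0.png")[150:300,225:390]
a=cv2.resize(a,None,fx=3,fy=3,interpolation=cv2.INTER_CUBIC)[:600,:400+110]
b=cv2.resize(b,(290*1,264),interpolation=cv2.INTER_CUBIC)
c=np.zeros((600,800,3),np.uint8); c[:,:510]=a; c[:264,510:]=b
cv2.imwrite("pics/crop1.png",c)
```

```text
(no output)
```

View pics/crop1.png

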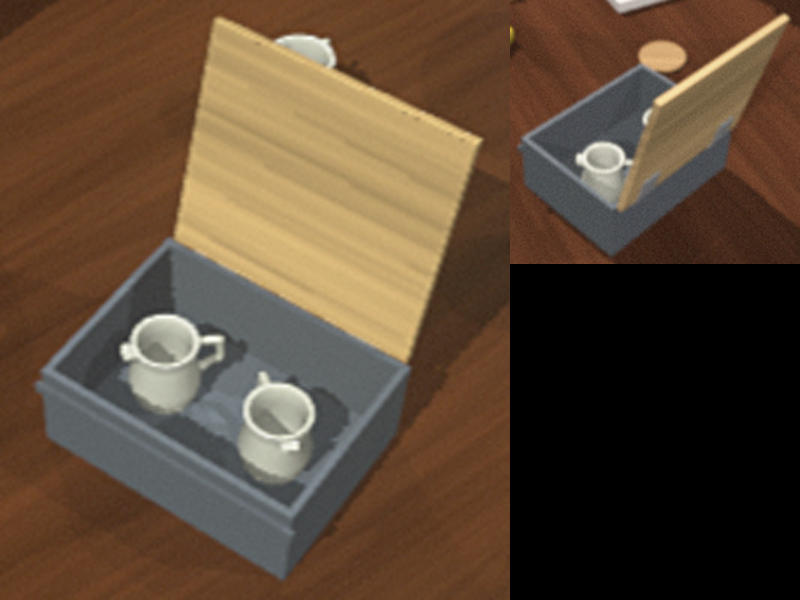

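The crop shows the box's top corners at full-image pixels (250,199), (333,247), (371,198) and (292,155). The lid's free corners are at (307,81) and (395,122). I'll fit the box pose to these.

```bash
cat > h.py <<'E'
import numpy as np
from scipy.optimize import least_squares
def proj(d,P):
    T=d["T"];K=d["intrinsics"];p=(np.atleast_2d(P)-T[:3,3])@T[:3,:3]
    q=np.c_[p[:,0],-p[:,1],-p[:,2]]@K.T
    return q[:,:2]/q[:,2:]
def ray(d,uv,z):
    T=d["T"];K=d["intrinsics"];q=np.linalg.solve(K,[uv[0],uv[1],1.]);v=T[:3,:3]@[q[0],-q[1],-q[2]]
    return T[:3,3]+v*(z-T[2,3])/v[2]
def box2w(p,P):
    c,s=np.cos(p[2]),np.sin(p[2]);P=np.atleast_2d(P)
    return np.c_[p[0]+c*P[:,0]-s*P[:,1],p[1]+s*P[:,0]+c*P[:,1],P[:,2]]
def lidpt(x,r,a,t=0):  # r from hinge, t above underside(outer side)
    return [x,.085-r*np.cos(a)+t*np.sin(a),.09+r*np.sin(a)+t*np.cos(a)]
E
python3 - <<'E'
from h import *
d=dict(np.load("scene0.npz"));
uv=np.array([[249.7,199.3],[332.7,246.7],[371,198.3],[292.3,155],[329.3,267.7],[306.7,80.7],[395.3,122]])
for u,z in zip(uv,[.09]*4+[0]): print(np.round(ray(d,u,z),3))
def f(p):
    B=[[-.115,-.085,.09],[.115,-.085,.09],[.115,.085,.09],[-.115,.085,.09],[.115,-.085,0],lidpt(-.11,.205,p[3]),lidpt(.11,.205,p[3])]
    return (proj(d,box2w(p,B))-uv).ravel()
for y0 in (0.6,):
    s=least_squares(f,[.6,-.1,y0,1.8]); print(np.round(s.x,4),np.round(s.fun.reshape(-1,2),1).tolist())
p=s.x; np.save("box.npy",p)
print("hinge",box2w(p,[0,.085,.09]),"edge",box2w(p,lidpt(0,.205,p[3])))
for n,u,z in [("sponge",(196,317),.028),("rib",(197,213),.007),("jugb",(298,322),.085),("bowl",(428,160),.05),("juga top",(336,92),.085),("loop",(120,308),.01)]: print(n,np.round(ray(d,u,z),3))
e=dict(np.load("side0.npz"));print("side check",proj(e,box2w(p,[[-.115,-.085,.09],[.115,-.085,.09],[.115,.085,0],lidpt(-.11,.205,p[3]),lidpt(.11,.205,p[3])])).round(0).tolist())
E
```

```text
[ 0.467 -0.099  0.09 ]
[ 0.682 -0.03   0.09 ]
[0.635 0.127 0.09 ]
[0.419 0.064 0.09 ]
[ 0.682 -0.031  0.   ]
[0.5493 0.0161 0.2958 1.8202] [[-0.7, -0.8], [-0.1, 1.2], [1.1, -1.1], [-1.0, -1.0], [0.5, 0.8], [0.5, 0.3], [-0.3, 0.1]]
hinge [[0.52450965 0.09738652 0.09      ]] edge [[0.5097622  0.14578299 0.28865874]]
sponge [ 0.613 -0.344  0.028]
rib [ 0.369 -0.194  0.007]
jugb [ 0.772 -0.196  0.085]
bowl [0.614 0.351 0.05 ]
juga top [0.305 0.304 0.085]
loop [ 0.486 -0.462  0.01 ]
side check [[300.0, 186.0], [232.0, 228.0], [283.0, 296.0], [383.0, 159.0], [310.0, 209.0]]
```

The fit is good: the lid measures 1.82 rad, and the box yaw is 0.296 at (0.549, 0.016). I'll shut the fingers and go up and round towards the box, turning to the box axes so that tool y points to the front of the box.

Call:
apply_moves([
  [[0, 0, -4], 0],
  [[6, -4, -8], -0.058],
  [[10, -6.5, -11], -0.058],
  [[14, -9, -14], -0.058],
  [[18, -11.5, -17], -0.058],
  [[21, -13.5, -17.5], -0.058],
  [[24.5, -15.5, -17.5], -0.058],
  [[28, -18, -17.5], -0.058],
  [[31.5, -20, -17.5], -0.058],
  [[35, -22, -17.5], -0.058],
], claw=0, grip_force=20)

```text
clock: 0.93
tcp_pos: [0.3998, -0.4062, 0.416]
orientation: [3.106, 0.464, 0.001]
contact_force: [-0.4, -1.4, -0.4]
grip_width: 0.0003
```

Call:
apply_moves([
  [[3, -2.2, 0], 0],
  [[6, -4.5, 0], 0],
  [[9.5, -7, 0], 0],
  [[13, -9.5, 0], 0],
  [[16, -12, 0], 0],
  [[19, -14, 0], 0],
  [[22, -16, 0], 0],
  [[25, -18, 0], 0],
  [[26.5, -20, 0], 0],
  [[26.5, -20, 0], 0],
])

```text
clock: 1.77
tcp_pos: [0.5957, -0.1314, 0.4144]
orientation: [-3.101, -0.479, -0.0]
contact_force: [-0.2, 1.1, -0.1]
grip_width: -0.0001
```

```bash
cat >> h.py <<'E'
def st():
    from bench import r
    o=r.get_obs();p=np.load("box.npy");h=box2w(p,[0,.085,0])[0];c,s=np.cos(p[2]),np.sin(p[2])
    d=o["tcp_pos"]-h;F=o["contact_force"]
    print("t %.2f xl %.1f f %.1f z %.1f mm"%(o["clock"],1e3*(c*d[0]+s*d[1]),1e3*(s*d[0]-c*d[1]),1e3*d[2]),"F fwd %.1f up %.1f"%(s*F[0]-c*F[1],F[2]),"joints",np.round(o["joints"],2))
E
python3 - <<'E'
from h import *; st()
from bench import imaging
import cv2
d=imaging.grab_frame("scene"); print(proj(d,[[.55,0,.4]]))
cv2.imwrite("pics/s1.png",d["frame"])
E
```

```text
t 1.77 xl 1.4 f 239.6 z 414.4 mm F fwd -1.1 up -0.1 joints [ 0.38  0.29 -0.35  1.46  0.09  1.41 -1.23]
[[310.61887181 100.30739561]]
```

View pics/s1.png

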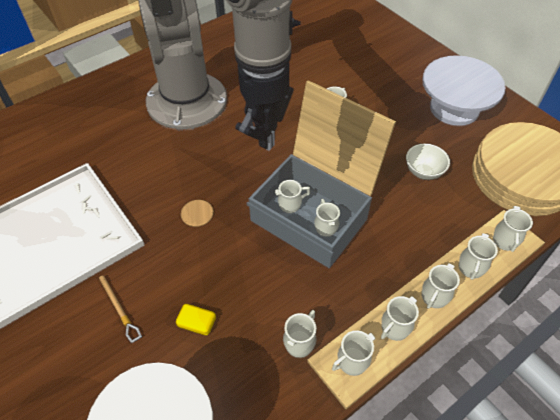

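The picture shows the shut gripper at (262,125), in front of and above the box, with its knuckle at (245,128). I'll enlarge it to see the finger profile.

Run:
```python
from bench import imaging
import cv2,numpy as np
a=cv2.imread("pics/s1.png")[70:160,220:310]
b=imaging.grab_frame("side")["frame"]; w=imaging.grab_frame("wrist")["frame"]
cv2.imwrite("pics/tmpside.png",b)
from h import *
e=dict(np.load("side0.npz")); u=proj(e,[.596,-.131,.42])[0].astype(int);print(u)
b=b[max(u[1]-65,0):u[1]+35,u[0]-50:u[0]+50]
c=np.zeros((500,800,3),np.uint8)
c[:400,:400]=cv2.resize(a,(400,400),interpolation=cv2.INTER_CUBIC);c[:400,400:]=cv2.resize(b,(400,400),interpolation=cv2.INTER_CUBIC)
c[400:,:133]=cv2.resize(w,(133,100))
cv2.imwrite("pics/c2.png",c)
```

```text
[244  67]
```

View pics/c2.png

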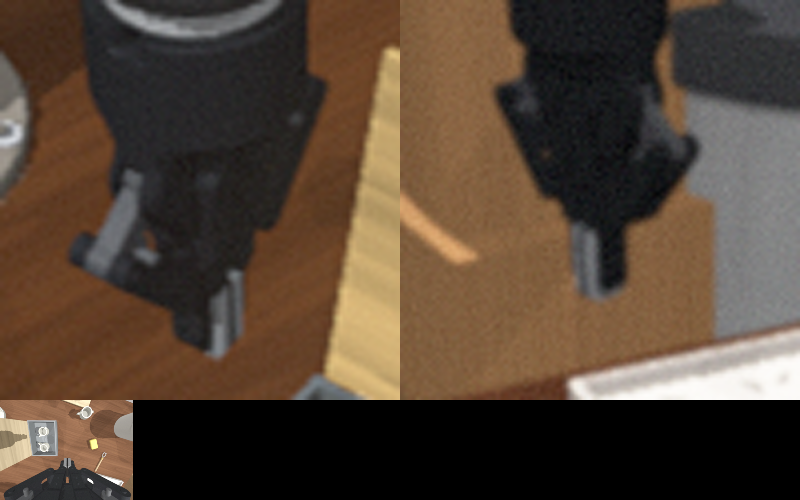

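The enlargement shows the shut fingertips as a straight vertical block about 30 mm long, with the knuckles flaring out above. The contact should therefore sit about 15 mm above the tip. I'll cross over the lid and go behind it.

Call:
apply_moves([
  [[0, -4, 0], 0],
  [[0, -8, 0], 0],
  [[0, -12, 0], 0],
  [[0, -16, 0], 0],
  [[0, -20, 0], 0],
  [[0, -24, 0], 0],
  [[0, -28, 0], 0],
  [[0, -32, 0], 0],
  [[0, -36, 0], 0],
  [[0, -36, 0], 0],
])

```text
clock: 2.75
tcp_pos: [0.485, 0.2122, 0.4159]
orientation: [-3.102, -0.478, -0.001]
contact_force: [-0.1, 1.0, 0.7]
grip_width: -0.0002
```

Call:
apply_moves([
  [[0, 0, 3], 0],
  [[0, 0, 6], 0],
  [[0, 0, 9], 0],
  [[0, 0, 12], 0],
  [[0, 0, 13], 0],
  [[0, 0, 13], 0],
  [[0, 0, 13], 0],
])

```text
clock: 3.33
tcp_pos: [0.4893, 0.2045, 0.2861]
orientation: [3.107, 0.462, 0.001]
contact_force: [-0.3, -0.5, -0.1]
grip_width: -0.0004
```

```bash
python3 -c "from h import *; st()"
```

```text
t 3.33 xl -2.5 f -112.7 z 286.1 mm F fwd 0.4 up -0.1 joints [-0.03  0.25 -0.57  1.82  0.15  1.11 -1.93]
```

Call:
apply_moves([
  [[0.2, 2, 0], 0],
  [[0.2, 3.2, 0], 0],
  [[0.2, 4.2, 0], 0],
  [[0.2, 5.2, 0], 0],
  [[0.2, 6.1, 0], 0],
  [[0.2, 7, 0], 0],
  [[0.2, 7.8, 0], 0],
  [[0.2, 8.6, 0], 0],
  [[0.2, 9.3, 0], 0],
  [[0.2, 10, 0], 0],
])

```text
clock: 4.17
tcp_pos: [0.5198, 0.1094, 0.2852]
orientation: [3.107, 0.464, -0.001]
contact_force: [-1.3, 2.3, 0.9]
grip_width: 0.0
```

```bash
python3 -c "
from h import *; st()
from bench import imaging
import cv2
d=imaging.grab_frame('side');cv2.imwrite('pics/s3.png',cv2.resize(d['frame'][100:300,200:440],None,fx=3,fy=3,interpolation=cv2.INTER_CUBIC))
p=np.load('box.npy')
for a in (1.8,1.6,1.5,1.4): print(a,((proj(d,box2w(p,[lidpt(.11,.205,a),lidpt(-.11,.205,a)]))-[200,100])*3).round().tolist())
"
```

```text
t 4.17 xl -1.0 f -12.9 z 285.2 mm F fwd -2.6 up 0.9 joints [ 0.11  0.24 -0.52  1.82  0.13  1.11 -1.72]
1.8 [[324.0, 321.0], [545.0, 173.0]]
1.6 [[274.0, 282.0], [497.0, 142.0]]
1.5 [[250.0, 267.0], [474.0, 131.0]]
1.4 [[226.0, 255.0], [450.0, 122.0]]
```

View pics/s3.png

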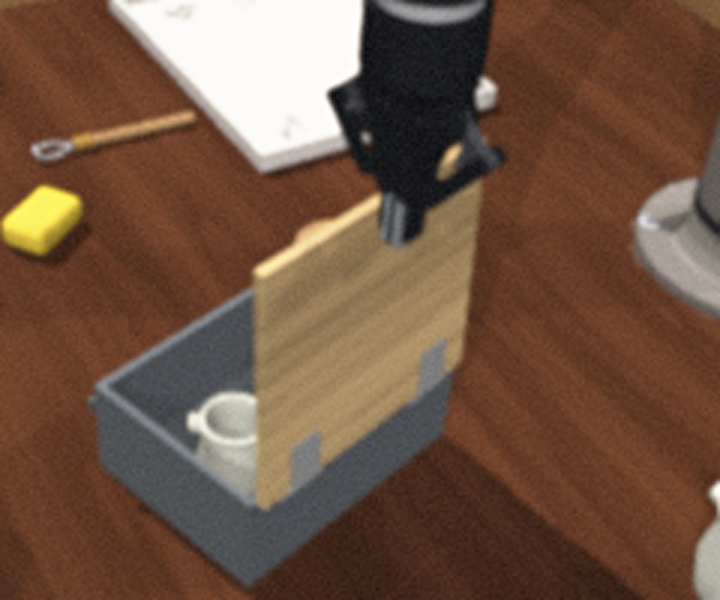

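The picture shows the lid pushed about upright, with its near top corner at (256,272), which is about 1.52 rad. The fingers are behind its top edge at (398,235). I'll push about 15 mm more, let go, rise and go over it. There are several seconds of fall to use.

Call:
apply_moves([
  [[0, 0.7, 0], 0],
  [[0, 1.3, 0], 0],
  [[0, 1.7, 0], 0],
  [[0, 1.9, 0], 0],
  [[0, 0, 0], 0],
  [[0, -2.5, 0], 0],
  [[0, -3, -3.5], 0],
  [[0, -3, -7], 0],
  [[0, 0, -9], 0],
  [[0, 4, -9], 0],
])

```text
clock: 5.05
tcp_pos: [0.5328, 0.0761, 0.3811]
orientation: [-3.104, -0.477, -0.015]
contact_force: [1.6, -0.2, -0.1]
grip_width: -0.0001
```

```bash
cat >> h.py <<'E'
def look(name):
    from bench import imaging
    import cv2
    d=imaging.grab_frame('side');cv2.imwrite(name,cv2.resize(d['frame'][100:300,180:420],None,fx=3,fy=3,interpolation=cv2.INTER_CUBIC))
    p=np.load('box.npy')
    for a in (1.5,1.4,1.3,1.2,1.1,1.,.9,.8,.7,.6,.4,.2,0): print(a,((proj(d,box2w(p,[lidpt(.11,.205,a),lidpt(-.11,.205,a)]))-[180,100])*3).round().tolist())
E
python3 -c "
from h import *; st(); look('pics/s4.png')"
```

```text
t 5.05 xl 1.7 f 22.8 z 381.1 mm F fwd 0.7 up -0.1 joints [ 0.17  0.18 -0.49  1.68  0.09  1.3  -1.61]
1.5 [[310.0, 267.0], [534.0, 131.0]]
1.4 [[286.0, 255.0], [510.0, 122.0]]
1.3 [[264.0, 246.0], [487.0, 116.0]]
1.2 [[243.0, 240.0], [466.0, 113.0]]
1.1 [[223.0, 238.0], [445.0, 113.0]]
1.0 [[206.0, 238.0], [426.0, 115.0]]
0.9 [[190.0, 241.0], [408.0, 120.0]]
0.8 [[175.0, 247.0], [392.0, 127.0]]
0.7 [[163.0, 255.0], [377.0, 136.0]]
0.6 [[153.0, 265.0], [365.0, 147.0]]
0.4 [[139.0, 291.0], [345.0, 174.0]]
0.2 [[132.0, 323.0], [333.0, 206.0]]
0 [[132.0, 359.0], [328.0, 241.0]]
```

View pics/s4.png

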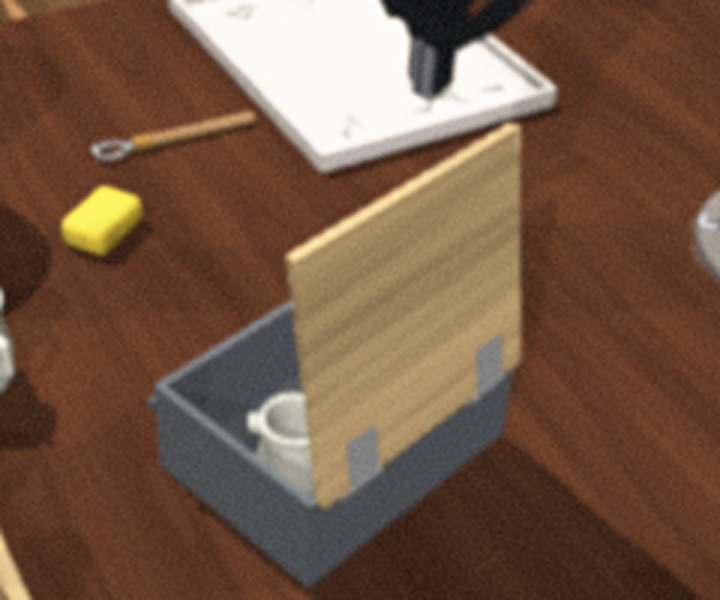

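The picture shows the near corner at (288,258), so the lid is at about 1.41 rad and falling free. I'll move in front of it to catch at about 0.9 rad (TCP f=142, z=250 mm).

Call:
apply_moves([
  [[0, 4, 0], 0],
  [[0, 8, 0], 0],
  [[0, 11.3, 0.5], 0],
  [[0, 11.5, 4], 0],
  [[0, 11.5, 7.5], 0],
  [[0, 11.5, 10.5], 0],
  [[0, 11.5, 12.3], 0],
  [[0, 11.5, 12.5], 0],
  [[0, 11.5, 12.5], 0],
  [[0, 11.5, 12.5], 0],
])

```text
clock: 5.93
tcp_pos: [0.5658, -0.038, 0.2515]
orientation: [3.107, 0.464, 0.003]
contact_force: [0.4, -0.0, 0.3]
grip_width: -0.0003
```

```bash
python3 -c "
from h import *; st(); look('pics/s5.png')"|head -1
```

```text
t 5.93 xl 0.0 f 141.6 z 251.5 mm F fwd 0.1 up 0.3 joints [ 0.29  0.32 -0.41  1.79  0.15  1.06 -1.45]
```

View pics/s5.png

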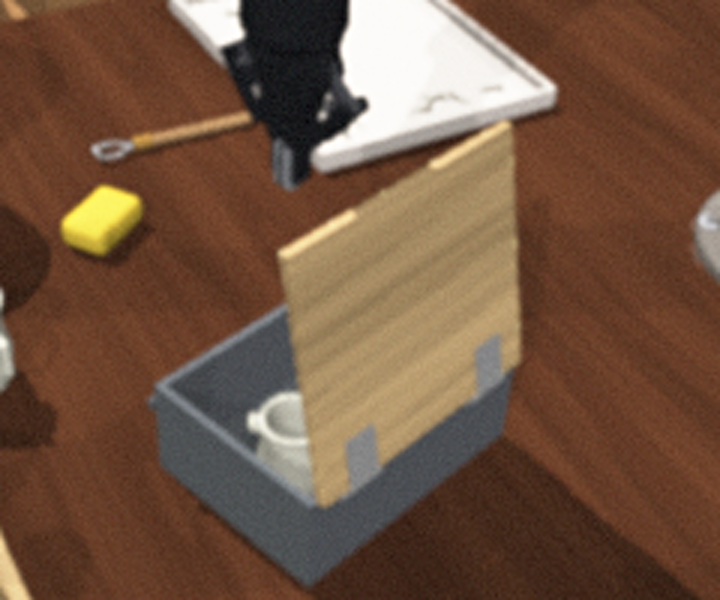

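The picture shows the fingers in front at (290,180) and the lid at about 1.37 rad, still falling. I'll hold still and let it come to rest on the finger backs.

Call:
apply_moves([
  [[0, 0, 0], 0],
  [[0, 0, 0], 0],
  [[0, 0, 0], 0],
  [[0, 0, 0], 0],
  [[0, 0, 0], 0],
  [[0, 0, 0], 0],
  [[0, 0, 0], 0],
  [[0, 0, 0], 0],
  [[0, 0, 0], 0],
  [[0, 0, 0], 0],
])

```text
clock: 6.82
tcp_pos: [0.565, -0.038, 0.2502]
orientation: [-3.107, -0.464, 0.0]
contact_force: [0.7, 0.1, 0.4]
grip_width: -0.0002
```

Call:
apply_moves([
  [[0, 0, 0], 0],
  [[0, 0, 0], 0],
  [[0, 0, 0], 0],
  [[0, 0, 0], 0],
  [[0, 0, 0], 0],
  [[0, 0, 0], 0],
  [[0, 0, 0], 0],
  [[0, 0, 0], 0],
  [[0, 0, 0], 0],
  [[0, 0, 0], 0],
])

```text
clock: 7.65
tcp_pos: [0.5651, -0.038, 0.2503]
orientation: [3.107, 0.465, 0.0]
contact_force: [0.0, -0.4, 0.4]
grip_width: 0.0003
```

Call:
apply_moves([
  [[0, 0, 0], 0],
  [[0, 0, 0], 0],
  [[0, 0, 0], 0],
  [[0, 0, 0], 0],
  [[0, 0, 0], 0],
  [[0, 0, 0], 0],
  [[0, 0, 0], 0],
  [[0, 0, 0], 0],
  [[0, 0, 0], 0],
  [[0, 0, 0], 0],
])

```text
clock: 8.48
tcp_pos: [0.565, -0.038, 0.2503]
orientation: [3.107, 0.465, -0.0]
contact_force: [-0.3, -0.0, -0.1]
grip_width: 0.0001
```

Call:
apply_moves([
  [[0, 0, 0], 0],
  [[0, 0, 0], 0],
  [[0, 0, 0], 0],
  [[0, 0, 0], 0],
  [[0, 0, 0], 0],
  [[0, 0, 0], 0],
  [[0, 0, 0], 0],
  [[0, 0, 0], 0],
  [[0, 0, 0], 0],
  [[0, 0, 0], 0],
])

```text
clock: 9.32
tcp_pos: [0.565, -0.038, 0.2503]
orientation: [-3.107, -0.464, 0.0]
contact_force: [-0.5, -0.2, -0.7]
grip_width: -0.0004
```

Call:
apply_moves([
  [[0, 0, 0], 0],
  [[0, 0, 0], 0],
  [[0, 0, 0], 0],
  [[0, 0, 0], 0],
  [[0, 0, 0], 0],
  [[0, 0, 0], 0],
  [[0, 0, 0], 0],
  [[0, 0, 0], 0],
  [[0, 0, 0], 0],
  [[0, 0, 0], 0],
])

```text
clock: 10.15
tcp_pos: [0.5651, -0.038, 0.2503]
orientation: [3.107, 0.465, 0.0]
contact_force: [0.9, 0.1, 0.7]
grip_width: 0.0
```

```bash
python3 -c "
from h import *; st(); look('pics/s6.png')"
```

```text
t 10.15 xl -0.7 f 141.3 z 250.3 mm F fwd 0.2 up 0.7 joints [ 0.29  0.32 -0.41  1.79  0.15  1.05 -1.45]
1.5 [[310.0, 267.0], [534.0, 131.0]]
1.4 [[286.0, 255.0], [510.0, 122.0]]
1.3 [[264.0, 246.0], [487.0, 116.0]]
1.2 [[243.0, 240.0], [466.0, 113.0]]
1.1 [[223.0, 238.0], [445.0, 113.0]]
1.0 [[206.0, 238.0], [426.0, 115.0]]
0.9 [[190.0, 241.0], [408.0, 120.0]]
0.8 [[175.0, 247.0], [392.0, 127.0]]
0.7 [[163.0, 255.0], [377.0, 136.0]]
0.6 [[153.0, 265.0], [365.0, 147.0]]
0.4 [[139.0, 291.0], [345.0, 174.0]]
0.2 [[132.0, 323.0], [333.0, 206.0]]
0 [[132.0, 359.0], [328.0, 241.0]]
```

View pics/s6.png

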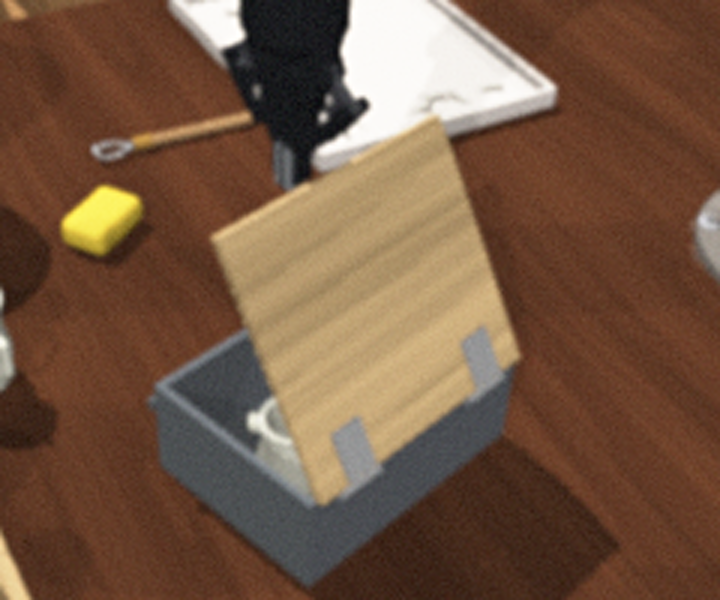

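The picture shows the near corner at (213,238), so the lid is at about 1.04 rad and not yet on the fingers. I'll wait another two calls.

Call:
apply_moves([
  [[0, 0, 0], 0],
  [[0, 0, 0], 0],
  [[0, 0, 0], 0],
  [[0, 0, 0], 0],
  [[0, 0, 0], 0],
  [[0, 0, 0], 0],
  [[0, 0, 0], 0],
  [[0, 0, 0], 0],
  [[0, 0, 0], 0],
  [[0, 0, 0], 0],
])

```text
clock: 11.03
tcp_pos: [0.565, -0.038, 0.2503]
orientation: [3.107, 0.464, 0.0]
contact_force: [-0.0, -0.0, 0.1]
grip_width: 0.0
```

Call:
apply_moves([
  [[0, 0, 0], 0],
  [[0, 0, 0], 0],
  [[0, 0, 0], 0],
  [[0, 0, 0], 0],
  [[0, 0, 0], 0],
  [[0, 0, 0], 0],
  [[0, 0, 0], 0],
  [[0, 0, 0], 0],
  [[0, 0, 0], 0],
  [[0, 0, 0], 0],
])

```text
clock: 11.87
tcp_pos: [0.5651, -0.0381, 0.2503]
orientation: [3.107, 0.464, 0.0]
contact_force: [-0.6, -0.8, -0.4]
grip_width: -0.0001
```

```bash
cat >> h.py <<'E'
def forces(n=8):
    from bench import r,imaging
    p=np.load('box.npy');c,s=np.cos(p[2]),np.sin(p[2]);A=[]
    for i in range(n): imaging.grab_frame('wrist');F=r.get_obs()['contact_force'];A.append([s*F[0]-c*F[1],F[2]])
    print('mean F fwd,up',np.mean(A,0).round(2),'sem',(np.std(A,0)/n**.5).round(2))
E
python3 -c "
from h import *; st(); forces(); look('pics/s7.png')"|head -2
```

```text
t 11.87 xl -0.7 f 141.4 z 250.3 mm F fwd 0.5 up -0.4 joints [ 0.29  0.32 -0.41  1.79  0.15  1.05 -1.45]
mean F fwd,up [ 0.73 -0.2 ] sem [0.18 0.21]
```

View pics/s7.png

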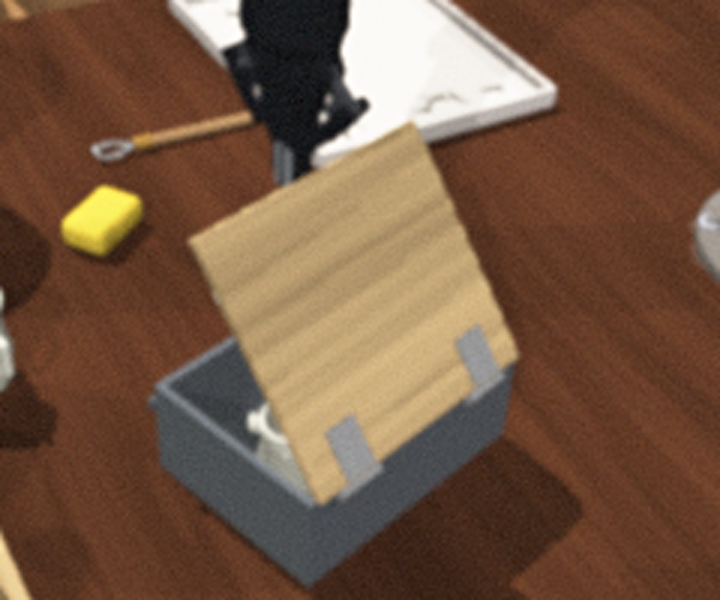

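The picture shows the near corner at (191,241), so the lid is at about 0.91 rad. It has stopped and rests on the finger backs with 0.7 N, as the geometry predicts. I'll lower it along its arc at about 0.18 rad/s.

Call:
apply_moves([
  [[0, 0.23, 0.2], 0],
  [[0, 0.47, 0.4], 0],
  [[0, 0.7, 0.6], 0],
  [[0, 0.94, 0.8], 0],
  [[0, 1.17, 1.0], 0],
  [[0, 1.39, 1.22], 0],
  [[0, 1.61, 1.43], 0],
  [[0, 1.83, 1.65], 0],
  [[0, 2.05, 1.86], 0],
  [[0, 2.26, 2.08], 0],
])

```text
clock: 13.15
tcp_pos: [0.5717, -0.0599, 0.2293]
orientation: [3.107, 0.464, 0.0]
contact_force: [0.1, 1.0, 0.6]
grip_width: -0.0001
```

Call:
apply_moves([
  [[0, 0.2, 0.23], 0],
  [[0, 0.4, 0.47], 0],
  [[0, 0.6, 0.7], 0],
  [[0, 0.8, 0.94], 0],
  [[0, 1.0, 1.17], 0],
  [[0, 1.19, 1.42], 0],
  [[0, 1.37, 1.66], 0],
  [[0, 1.56, 1.91], 0],
  [[0, 1.74, 2.15], 0],
  [[0, 1.92, 2.4], 0],
])

```text
clock: 13.98
tcp_pos: [0.5773, -0.0781, 0.2052]
orientation: [-3.107, -0.465, 0.0]
contact_force: [-0.4, -1.3, 0.1]
grip_width: -0.0002
```

```bash
python3 -c "
from h import *; st(); forces(); look('pics/s8.png')"|head -2
```

```text
t 13.98 xl -0.7 f 183.3 z 205.2 mm F fwd 1.1 up 0.1 joints [ 0.33  0.4  -0.38  1.8   0.17  0.98 -1.4 ]
mean F fwd,up [ 1.07 -0.57] sem [0.12 0.11]
```

View pics/s8.png

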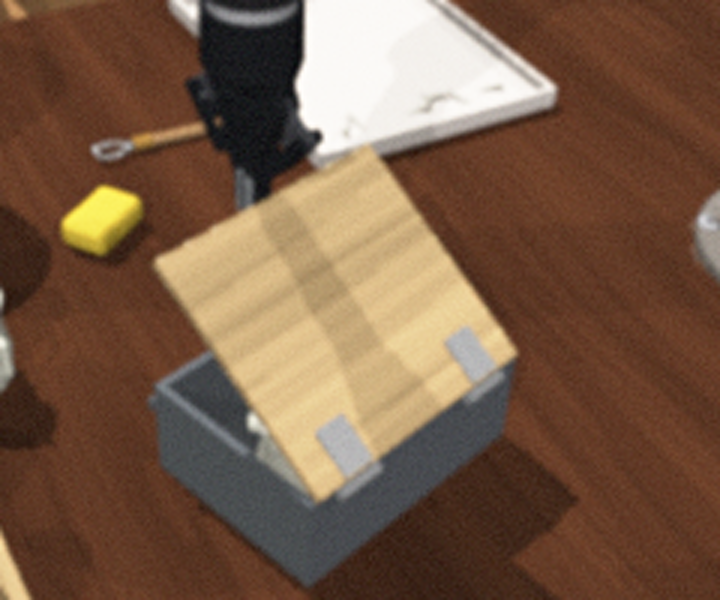

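The picture shows the lid still on the fingers at about 0.62 rad, corner at (156,264). The fingers carry 1.1 N forward and 0.6 N down, so friction is good. I'll go on down to about 0.3 rad with slight inward pressure.

Call:
apply_moves([
  [[0, 0.16, 0.26], 0],
  [[0, 0.33, 0.52], 0],
  [[0, 0.49, 0.78], 0],
  [[0, 0.66, 1.04], 0],
  [[0, 0.82, 1.3], 0],
  [[0, 0.97, 1.57], 0],
  [[0, 1.11, 1.84], 0],
  [[0, 1.26, 2.12], 0],
  [[0, 1.4, 2.39], 0],
  [[0, 1.54, 2.66], 0],
])

```text
clock: 15.27
tcp_pos: [0.5818, -0.0928, 0.1786]
orientation: [-3.107, -0.465, 0.0]
contact_force: [0.4, -1.0, 0.6]
grip_width: -0.0
```

Call:
apply_moves([
  [[0, 0.11, 0.28], 0],
  [[0, 0.23, 0.56], 0],
  [[0, 0.34, 0.85], 0],
  [[0, 0.46, 1.13], 0],
  [[0, 0.57, 1.41], 0],
  [[0, 0.67, 1.7], 0],
  [[0, 0.77, 1.99], 0],
  [[0, 0.86, 2.28], 0],
  [[0, 0.95, 2.57], 0],
  [[0, 1.03, 2.86], 0],
])

```text
clock: 16.1
tcp_pos: [0.585, -0.1032, 0.1501]
orientation: [3.107, 0.464, 0.001]
contact_force: [1.6, -3.6, 0.6]
grip_width: -0.0002
```

```bash
python3 -c "
from h import *; st(); forces(); look('pics/s9.png')"|head -2
```

```text
t 16.10 xl -0.6 f 209.5 z 150.1 mm F fwd 3.9 up 0.6 joints [ 0.34  0.48 -0.36  1.82  0.21  0.88 -1.39]
mean F fwd,up [5.33 0.37] sem [0.12 0.19]
```

View pics/s9.png

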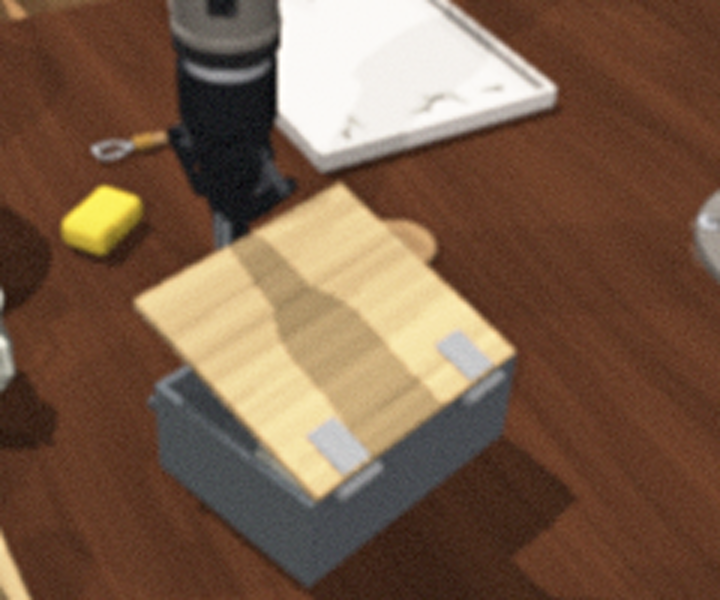

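The picture shows the lid at about 0.34 rad, corner at (136,300). Friction and a 5 N inward pressure hold it on the finger backs. I'll carry on in smaller stages and watch the force.

Call:
apply_moves([
  [[0, 0.07, 0.18], 0],
  [[0, 0.14, 0.36], 0],
  [[0, 0.2, 0.55], 0],
  [[0, 0.26, 0.74], 0],
  [[0, 0.32, 0.93], 0],
  [[0, 0.38, 1.12], 0],
  [[0, 0.43, 1.31], 0],
  [[0, 0.48, 1.5], 0],
  [[0, 0.53, 1.68], 0],
  [[0, 0.57, 1.86], 0],
])

```text
clock: 17.38
tcp_pos: [0.5864, -0.1078, 0.1314]
orientation: [-3.107, -0.465, 0.0]
contact_force: [2.0, -3.7, 0.2]
grip_width: -0.0
```

```bash
python3 -c "
from h import *; st(); forces(6)
from bench import imaging; import cv2
g=cv2.cvtColor(imaging.grab_frame('side')['frame'],cv2.COLOR_BGR2GRAY); cv2.imwrite('pics/g10.png',g)
# near-corner of lid: silhouette against dark floor, left-most bright wood pixel
d=imaging.grab_frame('side');hsv=cv2.cvtColor(d['frame'],cv2.COLOR_BGR2HSV);m=(hsv[...,2]>150)&(hsv[...,1]>60)&(hsv[...,1]<190)
m=m.astype(np.uint8);n,l,s,c=cv2.connectedComponentsWithStats(m[150:300,210:370]);k=1+s[1:,4].argmax();ys,xs=np.where(l==k)
i=xs.argmin();print('left corner',(xs[i]+30)*3,(ys[xs==xs[i]].mean()+50)*3)
"
```

```text
t 17.38 xl -0.6 f 214.3 z 131.4 mm F fwd 4.1 up 0.2 joints [ 0.35  0.5  -0.35  1.83  0.22  0.85 -1.39]
mean F fwd,up [ 3.41 -0.62] sem [0.15 0.14]
left corner 132 316.5
```

The lid follows at about 0.24 rad with 3.4 N. I'll continue with a little more inward pressure.

Call:
apply_moves([
  [[0, 0.05, 0.25], 0],
  [[0, 0.1, 0.5], 0],
  [[0, 0.14, 0.75], 0],
  [[0, 0.18, 1.0], 0],
  [[0, 0.22, 1.25], 0],
  [[0, 0.26, 1.5], 0],
  [[0, 0.29, 1.75], 0],
  [[0, 0.32, 2.0], 0],
  [[0, 0.35, 2.25], 0],
  [[0, 0.37, 2.5], 0],
])

```text
clock: 18.62
tcp_pos: [0.5875, -0.1114, 0.1064]
orientation: [-3.107, -0.465, 0.0]
contact_force: [0.1, -1.6, -0.1]
grip_width: -0.0001
```

```bash
python3 -c "
from h import *; st(); forces(6); look('pics/s10.png')"|head -2
```

```text
t 18.62 xl -0.6 f 218.0 z 106.4 mm F fwd 1.6 up -0.1 joints [ 0.34  0.54 -0.34  1.84  0.24  0.8  -1.4 ]
mean F fwd,up [ 1.54 -1.1 ] sem [0.2  0.16]
```

View pics/s10.png

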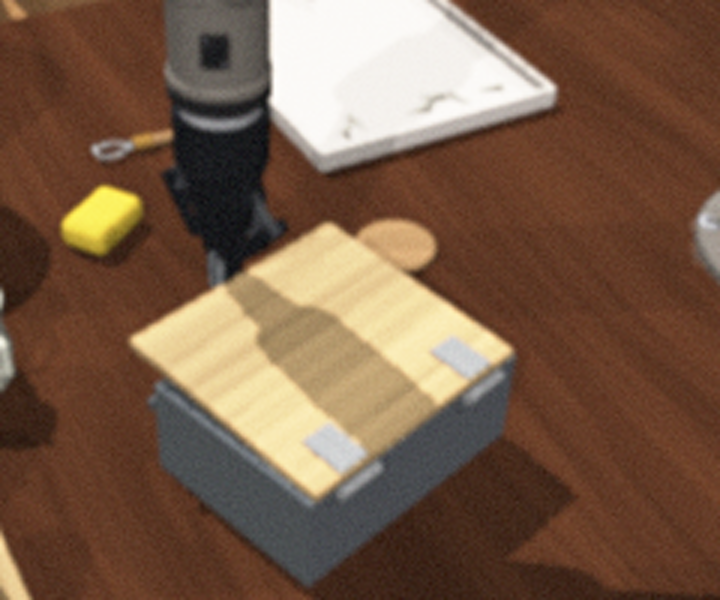

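The picture shows the lid almost shut, at about 0.08–0.11 rad, corner at (130,340), held with 1.5 N forward and 1.1 N down. That is close to the friction limit, so I'll press inward by 1.5 mm before the last part.

Call:
apply_moves([
  [[0, -0.05, 0], 0],
  [[0, -0.1, 0], 0],
  [[0, -0.15, 0], 0],
])

```text
clock: 19.22
tcp_pos: [0.5874, -0.1113, 0.1069]
orientation: [3.106, 0.463, 0.001]
contact_force: [1.4, -5.8, -0.7]
grip_width: -0.0004
```

```bash
python3 -c "
from h import *; st(); forces(6)
from bench import imaging; import cv2
d=imaging.grab_frame('side');hsv=cv2.cvtColor(d['frame'],cv2.COLOR_BGR2HSV);m=(hsv[...,2]>150)&(hsv[...,1]>60)&(hsv[...,1]<190)
m=m.astype(np.uint8);n,l,s,c=cv2.connectedComponentsWithStats(m[150:300,210:370]);k=1+s[1:,4].argmax();ys,xs=np.where(l==k)
i=xs.argmin();print('left corner',(xs[i]+30)*3,(ys[xs==xs[i]].mean()+50)*3)
p=np.load('box.npy')
for a in (.3,.2,.15,.1,.05,0): print(a,((proj(d,box2w(p,[lidpt(.11,.205,a,.009),lidpt(.11,.205,a)]))-[180,100])*3).round().tolist())
"
```

```text
t 19.22 xl -0.7 f 217.9 z 106.9 mm F fwd 5.9 up -0.7 joints [ 0.34  0.54 -0.34  1.84  0.24  0.8  -1.4 ]
mean F fwd,up [ 4.99 -0.94] sem [0.14 0.14]
left corner 129 340.5
0.3 [[136.0, 299.0], [134.0, 306.0]]
0.2 [[132.0, 315.0], [132.0, 323.0]]
0.15 [[131.0, 324.0], [131.0, 332.0]]
0.1 [[131.0, 333.0], [131.0, 341.0]]
0.05 [[131.0, 342.0], [131.0, 350.0]]
0 [[131.0, 351.0], [132.0, 359.0]]
```

The lid is held with 5 N at about 0.06 rad. I'll lower it slowly at 12 mm/s.

Call:
apply_moves([
  [[0, 0, 0.1], 0],
  [[0, 0, 0.2], 0],
  [[0, 0, 0.3], 0],
  [[0, 0.01, 0.4], 0],
  [[0, 0.01, 0.5], 0],
  [[0, 0.01, 0.6], 0],
  [[0, 0.02, 0.7], 0],
  [[0, 0.02, 0.8], 0],
  [[0, 0.02, 0.9], 0],
  [[0, 0.02, 1.0], 0],
])

```text
clock: 20.4
tcp_pos: [0.5875, -0.1119, 0.0969]
orientation: [3.106, 0.462, 0.001]
contact_force: [1.7, -5.7, -1.0]
grip_width: 0.0001
```

```bash
cat >> h.py <<'E'
def corner():
    from bench import imaging
    import cv2
    d=imaging.grab_frame('side');hsv=cv2.cvtColor(d['frame'],cv2.COLOR_BGR2HSV);m=(hsv[...,2]>150)&(hsv[...,1]>60)&(hsv[...,1]<190)
    m=m.astype(np.uint8);n,l,s,c=cv2.connectedComponentsWithStats(m[150:300,210:370]);k=1+s[1:,4].argmax();ys,xs=np.where(l==k)
    i=xs.argmin();print('left corner',(xs[i]+30)*3,(ys[xs==xs[i]].mean()+50)*3)
E
python3 -c "
from h import *; st(); forces(6);corner()"
```

```text
t 20.40 xl -0.7 f 218.6 z 96.9 mm F fwd 6.0 up -1.0 joints [ 0.34  0.55 -0.33  1.85  0.25  0.79 -1.4 ]
mean F fwd,up [ 6.36 -0.93] sem [0.16 0.14]
left corner 129 349.5
```

The lid went down with the fingers and still rests on them (0.9 N down). I'll continue until it seats, which should show as a change of sign in the vertical force.

Call:
apply_moves([
  [[0, 0, 0.1], 0],
  [[0, 0, 0.2], 0],
  [[0, 0, 0.3], 0],
  [[0, 0, 0.4], 0],
  [[0, 0, 0.5], 0],
  [[0, 0, 0.6], 0],
  [[0, 0, 0.6], 0],
])

```text
clock: 21.33
tcp_pos: [0.5884, -0.1118, 0.0917]
orientation: [3.105, 0.462, 0.004]
contact_force: [2.6, -5.4, 2.8]
grip_width: 0.0
```

```bash
python3 -c "
from h import *; st(); forces(6);corner()"
```

```text
t 21.33 xl 0.1 f 218.7 z 91.7 mm F fwd 6.0 up 2.8 joints [ 0.33  0.56 -0.33  1.85  0.25  0.77 -1.41]
mean F fwd,up [5.91 2.7 ] sem [0.21 0.13]
left corner 129 352.5
```

The vertical force has changed sign to +2.7 N and the corner is at the row predicted for shut, so the lid is seated. I'll withdraw forward, then up.

Call:
apply_moves([
  [[0, 0.1, 0], 0],
  [[0, 0.25, 0], 0],
  [[0, 0.5, 0], 0],
  [[0, 1.2, 0], 0],
  [[0, 2.5, 0], 0],
  [[0, 4.5, 0], 0],
  [[0, 6, 0], 0],
  [[0, 7, -2], 0],
  [[0, 7, -6], 0],
  [[0, 7, -10], 0],
])

```text
clock: 22.52
tcp_pos: [0.6063, -0.1794, 0.19]
orientation: [-3.106, -0.46, 0.006]
contact_force: [1.1, -0.2, 0.7]
grip_width: -0.0
```

Call:
apply_moves([
  [[0, 1, -4], 0],
  [[0, 1, -8], 0],
  [[0, 1, -12], 0],
  [[0, 1, -12], 0],
  [[0, 1, -12], 0],
  [[0, 1, -12], 0],
])

```text
clock: 23.02
tcp_pos: [0.6101, -0.1877, 0.3101]
orientation: [-3.107, -0.463, 0.001]
contact_force: [0.6, -0.1, 0.5]
grip_width: -0.0003
```

```bash
python3 -c "
from h import *; st(); forces(4);corner();look('pics/t.png')
from bench import imaging; import cv2
cv2.imwrite('pics/end.png',np.hstack([cv2.resize(imaging.grab_frame(n)['frame'],(400,300)) for n in ('scene','side')]))"|head -3
```

```text
t 23.02 xl -1.2 f 297.7 z 310.1 mm F fwd 0.3 up 0.5 joints [ 0.47  0.39 -0.36  1.55  0.15  1.23 -1.19]
mean F fwd,up [0.18 0.37] sem [0.11 0.06]
left corner 129 352.5
```

View pics/end.png

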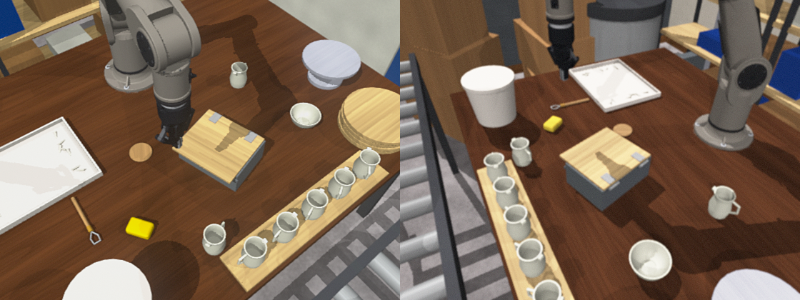

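The picture shows the lid flat on the box, the hand clear in front of it, and everything else where it was. The lid corner did not move when the fingers left. I'll hand in.

```bash
python3 -c "
from bench import r; print(r.hand_in())"
```

```text
the job is handed in; nothing more can be done
None
```

The lid is shut and the hand is clear. I handed the job in at about 23.5 s of the 72 s; `hand_in()` gives no verdict.

- **Tipping and free fall:** I pushed the lid over from behind with the shut fingers and let go at about 1.43 rad. It fell forward freely to about 0.91 rad.
- **Catch:** It stopped on the backs of the fingers at about 0.91 rad. The measured force was 0.7 ± 0.2 N, above the 0.4 N needed but by a small margin. It rose to 1.2 N at about 0.62 rad and 5 N at about 0.34 rad.
- **Lowering:** I lowered it along its arc. The tool only points down, so near shut the fingers held the front edge by light inward pressure and friction. The highest force I read was about 6.5 N. The last 16 mm or so went down at about 12 mm/s at the edge, until the vertical force changed sign as the lid seated.
- **Last checks:** The lid corner was at image row 352.5 against 351 predicted for shut, and did not move when the fingers left. The tool force was near zero. In the final picture everything on the bench looked unmoved.
- **Not checked:** I did not measure the final positions of the bench objects numerically. The jugs in the box cannot be seen under the shut lid, but nothing touched them.

My angles from the pictures are good to only about 0.03 rad, so the shut reading is not proof of the 0.02 rad limit on its own. I viewed 12 pictures, two past the budget of 10.

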